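# Load a railing tube into the treadle vise

## Robot

A 6-joint arm with a two-finger parallel gripper is mounted at the origin on the work surface. World frame = base frame: x ahead of the robot, y to its left, z up, the work surface at z = 0. Lengths are in m, angles in degrees, forces in N, time in s.
With the tool pointing down it reaches from about 0.4 to 0.825 m from the base axis. Payload 7 kg.
Tool frame: the origin (TCP) lies between the finger pads; the fingertips stand 19 mm ahead of it and the grasp point (between the pads) is the TCP; z points along the fingers, y is the line along which they close (so a half turn about z gives the same grasp; the last joint's range is limited). The gripper opens to 88 mm and grips with 3 to 60 N. Pads are 19 mm wide; open, the fingers measure 130 mm over their backs; the gripper's body (78 mm by 193 mm) begins 47 mm behind the grasp point.
Start: joints at [87.668, 20.546, 0.682, 0, -70.136, -16.507], TCP at [0.218, 0.639, 0.246] pointing down, gripper open.
Joint ranges: [-176.03, 176.03], [-82.01, 121.73], [-58.28, 71.71], [-173.87, 95.51], [-174.79, -0.11], [-173.66, 173.66]. Speed limits (degrees/s): [136.94, 136.94, 172.46, 180, 180, 180].

## Interface

Orientations are given as a 3x3 rotation matrix whose columns are the frame's x, y, z axes.
In Python, from workcell import arm gives the robot as it stands. The module is installed in compiled form; this text tells all that it offers.
- The arm moves only by the tool play_rows, never from a script. Its argument "steps" is a list that holds one entry, the list of rows, each a list of 7 numbers: the closure, from 0 (fully open) to 1 (shut), then the shift along the world's x, y, z in mm, then the turn, a rotation vector about the world's x, y, z in degrees. A call has exactly 8 rows; each row shifts and turns the commanded pose from where the row before left it; what a row does not reach is not made up. A row lasts 1/10 s, in which the tool goes at most 50 mm and 8.59 degrees, less where a joint would pass 70% of its speed; a pose out of reach is approached as far as the arm can. A call is refused whole if a number of a shift passes 50 or a number of a turn 8.59, either way. A call with a gripper value outside its range is refused whole. The fingers move at their own pace and stop on an object; "newtons" is the grip in N (left out, the last holds). Time passes only in rows, so rows that do not move let the fingers close, or fill a call up. It gives the time, the measured TCP pose, the force, the opening and the grip force at its end, in the units of the state.
- arm.observe(): the state, without advancing time (a new reading comes with each control period).
- arm.capture(name): name is "side" or "top" or "wrist"; returns the picture (400x640x3 uint8, blue, green, red); there is no depth.
- arm.camera_model(name): a dict with "fx", "fy", "cx", "cy" (pixels), "extrinsics" (4x4, takes a point from camera to world coordinates); the wrist camera has in their place "T_tool_cam" (4x4, takes a point from camera to tool coordinates, whose origin is the TCP and whose axes are the flange's). Camera axes: x right, y down, z forward; pixel columns grow to the right and rows downward; lengths in m; the calibration is good to about 2 mm. A picture is of the moment at which its call begins: read the wrist's pose just before it. camera_model takes no time and is no camera call.
- arm.close_job(): hands the job in; it is judged then, once.
The state is a dict: "t": time; "joint_positions": joint angles; "qvel": joint speeds; "effort": joint torques, N m; "tool_pos": TCP position; "ee_rot": TCP orientation; "wrist_force": force on the tool from outside, world axes, zero at the start; "wrist_torque": the same for the moment, N m; "gripper_width": finger opening in m; "finger_force": force on a finger pad.
Only numpy, scipy, OpenCV 4.12 (cv2) and the standard library are available. Lean on these libraries where they do the work, as an engineer would, in place of code of your own. Each camera call takes 0.05 s, during which the arm holds its last target. There are 200 camera calls.

## Task

Get the tube with the bare steel end out of the wooden rack and clamp it in the green treadle vise so that its end can be dressed: press the yellow treadle right down to its stop to open the jaws, then hold the tube level between them, gripped by the jaws just behind the bare part, so that the whole bare end (60 mm) stands out over the spark tray. The jaws close slowly by themselves: keep hold of the tube until both have closed on it, then let go, and leave the other tubes and everything else on the table where they are.

Things in the scene. Friction and masses are not known exactly. Their poses are not given: they have to be found in the camera images.
- tube: Steel railing tube, 22 mm outside diameter, 240 mm long, 0.22 kg (varies): 180 mm in red-brown primer and 60 mm of bare bright steel at one end. It lies level in one of the three places of the rack. Origin at its middle, on its axis; its x axis runs along the tube towards the bare end.
- tube_bare_end (a point): Centre of the end face of the tube's bare end.
- tube_b: Another tube in the rack, same size, primed over its whole length. To be left alone. Axes as for the tube.
- tube_c: A second wholly primed tube in the rack. To be left alone.
- rack: Fixed wooden rack, 178 x 214 mm, with two notched cross bars (18 mm thick, centred at 80 mm to either side of its middle along its x) that carry three tubes side by side, 75 mm apart along its y, with their axes 50 mm above the table along its x. Open between the bars. Origin under its middle.
- vise: Fixed green vise with sprung self-centring jaws. Origin on the table below the jaws' middle. Jaws close along its x; treadle on its -x side (to the robot); spark tray (150 x 130 x 28 mm high, centred 145 mm out) on its +y side. A tube is let in from above, axis along the vise's y; only the bed (top 77 mm) is below it, so let go early it drops. Bed and carriages: within 105 mm in x, 28 mm in y.
- vise_mouth (a point): Point midway between the jaws, 135 mm above the table, where the axis of a clamped tube passes.
- jaw_a: Sprung steel jaw on the treadle's side: 40 mm wide (20 mm either side of the mouth along the vise's y), 21 mm up and down from the mouth, with a shallow V groove; its carriage reaches 159 mm above the table. It yields up to 10 mm on its spring (6 N, then 1.5 N per mm). Origin at the mouth when shut empty; moves up to 22 mm to the vise's -x as it opens.
- jaw_b: The jaw on the far side, the mirror image of jaw_a; its origin moves to +x as it opens, by the same amount. Wide open, the lips of the two jaws stand 50 mm apart, leaving about 14 mm free on either side of the tube. Closed on a tube, both origins stand about 5 mm from the mouth.
- treadle (a joint): 0 = raised, 0.26 rad = down on its stop, jaws wide open. Spring about 7 N at the pad plus a stiff oil damper both ways (25 N in all at 15 mm/s): press slowly; the first resistance is not the stop. Let up from the stop it rises by itself: a tube can enter for about 5 s, the jaws touch it at 7 s and grip fully (10 N each) at 10 s, with the treadle at rest at 0.04 rad. It can be pressed again.
- treadle_pad (a point): Centre of the top of the treadle's black rubber pad, 44 mm (vise's x) by 78 mm (y). Hinge line along the vise's y, 240 mm from this point, 22 mm above the table. Pad centre about 91 mm high at rest, 30 mm and level at the stop, about 180 mm from the mouth towards the vise's -x.
- grinder: Blue angle grinder lying on the table, about 330 mm long. Bystander.
- spray_can: Red spray can, 66 mm across, 190 mm tall, standing. Bystander.
- magnet_square: Red welding magnet, 90 mm, lying flat. Bystander.
- hammer: Hammer lying on the table. Bystander.
- tape_measure: Yellow tape measure, 68 x 38 x 66 mm. Bystander.

How it is judged (in metres and radians):
On the way, in this order (a step that is already met when the one before it is completed fails the run):
1. the treadle is pressed down to its stop (value of joint treadle above 0.245 rad), for 0.1 s.
2. both jaws have closed on the tube between them while the gripper still holds it (contact force between the fingers and tube above 1 N and contact force between each of jaw_a, jaw_b and tube above 3 N and y of tube_bare_end in the frame of vise above 0.06 m), for 0.3 s.
At the end, for the whole second after the job is handed in: The tube is held by both jaws (over 3 N each), released and at rest, level within 6 degrees and in line with the jaws within 7 degrees, its middle 120 to 150 mm above the table, its bare end on the spark-tray side, 50 to 95 mm beyond the jaws' edge (70 to 115 mm from the mouth along the vise's y) (contact force between each of jaw_a, jaw_b and tube above 3 N and y of tube_bare_end in the frame of vise between 0.07 and 0.115 m and z of tube in the frame of vise between 0.12 and 0.15 m and angle between tube's own x axis and vertical between 1.47 and 1.67 rad and angle between the x axis of tube and the y axis of vise, either way round below 0.12 rad and contact force between the fingers and tube below 0.1 N and linear speed of tube below 0.02 m/s); the robot touches nothing.
It fails at once if another tube is shifted by more than 30 mm (distance of any of tube_b, tube_c from where it was at the start of the episode above 0.03 m).
It fails at once if another thing on the table is shifted by more than 30 mm (distance of any of grinder, spray_can, magnet_square, hammer, tape_measure from where it was at the start of the episode above 0.03 m).
It also fails if it takes over 72 s, if anything falls off the work surface, if the arm or the gripper's body presses on something with over 40 N, if the wrist force passes 120 N, or if a joint passes its speed limit or range.

## Working session

There is one attempt and no reset: what is moved stays moved. The work goes in short steps, Python scripts to look and compute and a tool call to move; the robot and the scene stay as the last step left them, time stands still between calls to the robot, and variables do not carry over. Pictures are saved under pics/ and viewed, at most 11 in all, crops included, and the job is handed in when it is done.

Besides the shell and the picture viewer there is one more tool, called after ">>>" as name(argument=value, ...), one argument or row to a line, values as JSON. play_rows: Moves the arm, as the interface text tells. Its arguments: {"type":"object","properties":{"steps":{"type":"array","items":{"type":"array","items":{"type":"array","items":{"type":"number"}}}},"newtons":{"type":"number"}},"required":["steps"]}

```bash
mkdir -p pics
python3 - <<'E'
from workcell import arm
import cv2,numpy as np
for n in("top","side"):
    cv2.imwrite(f"pics/{n}0.png",arm.capture(n)); m=arm.camera_model(n); print(n,m["fx"],m["fy"],m["cx"],m["cy"]);print(np.round(m["extrinsics"],4))
print(arm.camera_model("wrist"))
s=arm.observe();print(s)
E
```

```text
top 470.3881333627254 470.3881333627254 328.71039389402233 202.07210453478217
[[ 1.7800e-02 -9.9250e-01  1.2120e-01  3.3270e-01]
 [-9.9980e-01 -1.8100e-02 -7.0000e-04  3.9500e-02]
 [ 2.9000e-03 -1.2110e-01 -9.9260e-01  1.6685e+00]
 [ 0.0000e+00  0.0000e+00  0.0000e+00  1.0000e+00]]
side 365.95175454353273 365.95175454353273 320.37159759728326 203.27283624912258
[[ 0.7835 -0.3841  0.4884 -0.0691]
 [-0.6213 -0.4776  0.6212 -0.7081]
 [-0.0053 -0.7902 -0.6128  0.8543]
 [ 0.      0.      0.      1.    ]]
{'fx': 358.28117778013853, 'fy': 358.28117778013853, 'cx': 312.07218039775074, 'cy': 197.0279628774622, 'T_tool_cam': array([[-7.84584245e-04, -9.50582868e-01, -3.10469959e-01,
         8.42872777e-02],
       [ 9.99999180e-01, -1.06003841e-03,  7.18493821e-04,
         6.38350007e-04],
       [-1.01209800e-03, -3.10469141e-01,  9.50582920e-01,
        -1.38307849e-01],
       [ 0.00000000e+00,  0.00000000e+00,  0.00000000e+00,
         1.00000000e+00]])}
{'t': 0.1, 'joint_positions': array([ 8.76664829e+01,  2.05862225e+01,  6.38427099e-01, -1.67822703e-02,
       -7.01348919e+01, -1.65055753e+01]), 'qvel': array([-0.09675296, -0.01673408,  0.08524677,  0.06709142, -0.05695645,
        0.08743398]), 'effort': array([-1.51593900e-03, -5.84161305e+01,  2.93755174e+01,  7.01574057e+00,
        1.02307118e-02, -5.73067268e-05]), 'tool_pos': array([0.21787664, 0.63843929, 0.24472734]), 'ee_rot': array([[ 9.46396977e-01, -3.23005651e-01, -3.34007937e-04],
       [-3.23005791e-01, -9.46395907e-01, -1.43073877e-03],
       [ 1.46032965e-04,  1.46193335e-03, -9.99998921e-01]]), 'wrist_force': array([1.05677096, 0.74867305, 0.20727044]), 'wrist_torque': array([-0.01424077,  0.00761022,  0.02762241]), 'finger_force': 0.0, 'gripper_width': 0.08764120508825002}
```

View pics/top0.png

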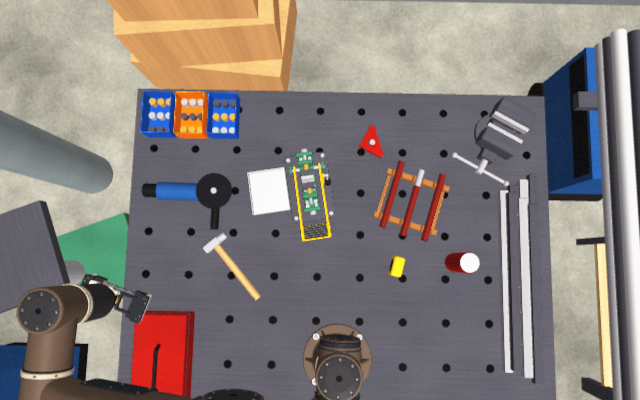

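View pics/side0.png

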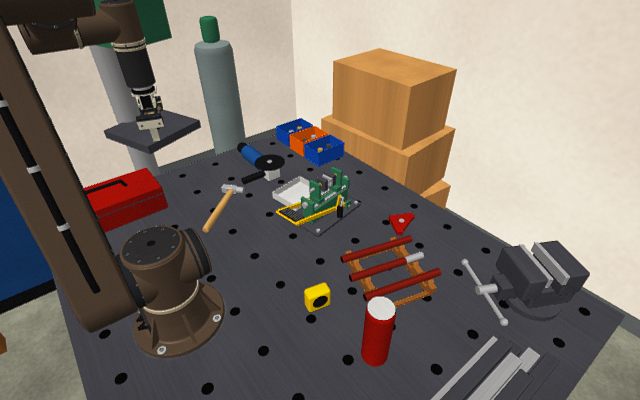

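The top view has the vise at about (310,190), with the pad near (316,232) and the tray on its left at (268,192). The rack is at (412,203); its middle tube has the bare end at the far side, near (419,178). I'll enlarge this area and measure.

```bash
cat > h.py <<'E'
from workcell import arm
import cv2,numpy as np
def pose(name):
    m=arm.camera_model(name)
    if name=="wrist":
        s=arm.observe();T=np.eye(4);T[:3,:3]=s["ee_rot"];T[:3,3]=s["tool_pos"];E=T@m["T_tool_cam"]
    else:E=m["extrinsics"]
    return m,E
def ray(mE,u,v,z):
    m,E=mE
    d=E[:3,:3]@np.array([(u-m["cx"])/m["fx"],(v-m["cy"])/m["fy"],1]);o=E[:3,3]
    return (o+d*(z-o[2])/d[2])[:2]
E
python3 - <<'E'
from h import *
im=cv2.imread("pics/top0.png")
cv2.imwrite("pics/crop.png",cv2.resize(im[140:260,245:455],None,fx=3.8,fy=3.8,interpolation=cv2.INTER_CUBIC))
P=pose("top");hsv=cv2.cvtColor(im,cv2.COLOR_BGR2HSV)
def mask(lo,hi,box):
    m=cv2.inRange(hsv,lo,hi);k=np.zeros_like(m);x0,y0,x1,y1=box;k[y0:y1,x0:x1]=255;return m&k
red=mask((0,170,50),(6,255,200),(375,155,455,245))
for c in cv2.findContours(red,0,2)[0]:
    if cv2.contourArea(c)>40:
        r=cv2.minAreaRect(c);b=cv2.boxPoints(r);print("tube",np.round(r[0],1),np.round(r[1],1),[np.round(ray(P,*p,.05),3).tolist() for p in b])
tr=mask((0,0,190),(179,40,255),(240,160,290,220))
c=max(cv2.findContours(tr,0,2)[0],key=cv2.contourArea);r=cv2.minAreaRect(c);print("tray",r,[np.round(ray(P,*p,.028),3).tolist() for p in cv2.boxPoints(r)],ray(P,*r[0],.02))
ye=mask((20,120,120),(35,255,255),(285,150,340,245))
c=np.vstack(cv2.findContours(ye,0,2)[0]);r=cv2.minAreaRect(c);print("yel",r,np.round(cv2.boxPoints(r)))
E
```

```text
tube [409.3 210.8] [ 5.6 51.4] [[0.422, -0.207], [0.594, -0.256], [0.589, -0.275], [0.417, -0.226]]
tube [433.2 206.9] [ 5.7 68.1] [[0.409, -0.281], [0.638, -0.349], [0.633, -0.368], [0.404, -0.3]]
tube [391.7 193.9] [ 5.7 67.7] [[0.452, -0.137], [0.681, -0.204], [0.676, -0.223], [0.447, -0.156]]
tray ((267.8900146484375, 190.72999572753906), (43.274932861328125, 37.75950241088867), 81.8698959350586) [[0.635, 0.332], [0.657, 0.201], [0.504, 0.175], [0.483, 0.305]] [0.57051159 0.25424283]
yel ((311.5, 201.5), (76.28137969970703, 30.140443801879883), 82.87498474121094) [[292. 166.]
 [322. 162.]
 [331. 237.]
 [301. 241.]]
```

View pics/crop.png

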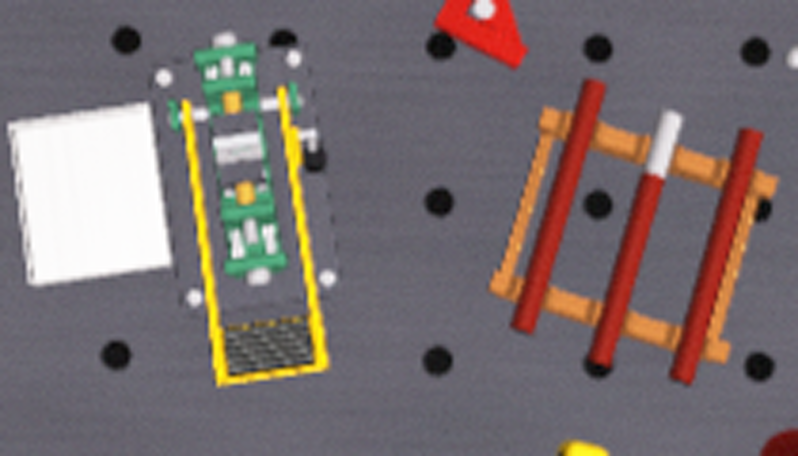

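Tube axis is at yaw about -16°, with the bare end at far +x. The vise is near (0.593, 0.110) at yaw about 9.5°. I'll swing over the vise, turning the tool on the way, for a closer look.

>>> play_rows(
  steps=[
    [[0, 15, -34, 8, 0, 0, -8], [0, 15, -34, 8, 0, 0, -8], [0, 15, -34, 8, 0, 0, -8], [0, 15, -34, 8, 0, 0, -8], [0, 15, -34, 8, 0, 0, -8], [0, 15, -34, 8, 0, 0, -8], [0, 15, -34, 8, 0, 0, -8], [0, 15, -34, 8, 0, 0, -8]],
  ],
)

```text
t: 0.9
tool_pos: [0.3382, 0.3652, 0.3097]
ee_rot: [[0.119, -0.993, -0.0], [-0.993, -0.119, -0.0], [0.0, 0.0, -1.0]]
wrist_force: [0.5, 0.1, 1.0]
gripper_width: 0.0881
finger_force: 0.0
```

>>> play_rows(
  steps=[
    [[0, 15, -34, 8, 0, 0, -8], [0, 15, -34, 8, 0, 0, -8], [0, 15, -34, 8, 0, 0, -8], [0, 15, -34, 8, 0, 0, -8], [0, 15, -34, 8, 0, 0, -8], [0, 15, -34, 8, 0, 0, -8], [0, 15, -34, 8, 0, 0, -8], [0, 0, 0, 0, 0, 0, 0]],
  ],
)

```text
t: 1.7
tool_pos: [0.4441, 0.1258, 0.3665]
ee_rot: [[-0.758, -0.652, 0.001], [-0.652, 0.758, -0.0], [-0.001, -0.001, -1.0]]
wrist_force: [-0.5, 0.4, -0.5]
gripper_width: 0.0873
finger_force: 0.0
```

Run:
```python
from h import *
s=arm.observe();print(s["t"],s["tool_pos"],s["ee_rot"],s["joint_positions"])
m,E=pose("wrist");np.save("w1E.npy",E);cv2.imwrite("pics/w1.png",arm.capture("wrist"))
```

```text
1.7 [0.44405685 0.12582555 0.36650103] [[-7.58192415e-01 -6.52029788e-01  1.19053850e-03]
 [-6.52030271e-01  7.58192934e-01 -2.39117934e-05]
 [-8.87066680e-04 -7.94396884e-04 -9.99999291e-01]] [ 4.04139919e+01 -3.65637153e+00 -1.28143427e+01  4.58569535e-02
 -8.07909840e+01 -8.97264602e+01]
```

View pics/w1.png

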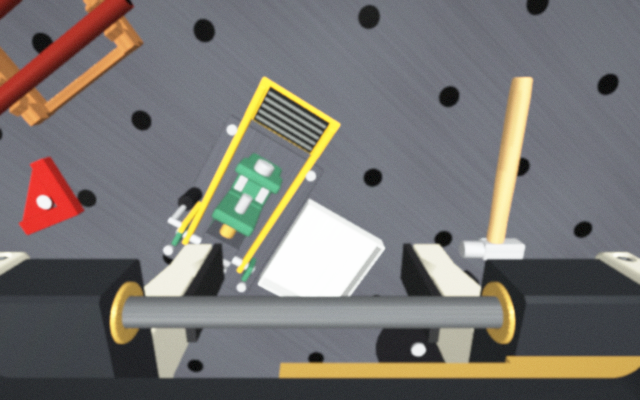

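The wrist view shows the treadle pad at about (297,116), the yellow frame's end corners at (266,78) and (340,124), and the tray's corners at (318,198), (385,244) and (258,285). Next I'll solve for the vise pose.

Run:
```python
from h import *
im=cv2.imread("pics/w1.png");hsv=cv2.cvtColor(im,cv2.COLOR_BGR2HSV)
P=(arm.camera_model("wrist"),np.load("w1E.npy"))
def big(lo,hi,box):
    m=cv2.inRange(hsv,lo,hi);k=np.zeros_like(m);x0,y0,x1,y1=box;k[y0:y1,x0:x1]=255
    return max(cv2.findContours(m&k,0,1)[0],key=cv2.contourArea)
c=big((0,0,185),(179,40,255),(240,190,400,292));a=cv2.approxPolyDP(c,5,True)[:,0];print("tray",a.tolist())
y=big((20,110,110),(35,255,255),(165,60,350,275));print("yel",cv2.approxPolyDP(y,4,True)[:,0].tolist())
A,B,C=[ray(P,*p,.028) for p in((318,198),(385,244),(258,285))];print(A,B,C,"yaws",np.degrees(np.arctan2(*(B-A)[::-1]))-90,np.degrees(np.arctan2(*(C-A)[::-1])),np.linalg.norm(B-A),np.linalg.norm(C-A))
for q in((266,78),(340,124),(297,116)):print(q,ray(P,*q,.092))
```

```text
tray [[309, 199], [258, 285], [270, 291], [353, 291], [384, 246]]
yel [[266, 77], [203, 199], [182, 222], [180, 232], [188, 227], [183, 244], [270, 87], [328, 124], [238, 272], [339, 126]]
[0.49309542 0.17826599] [0.48274214 0.29892361] [0.65781865 0.20033203] yaws 4.904369618267097 7.629821846012513 0.12110100199265167 0.16619462355482612
(266, 78) [0.41054561 0.03012223]
(340, 124) [0.39468956 0.12472065]
(297, 116) [0.41968646 0.08194736]
```

>>> play_rows(
  steps=[
    [[0.3, 5, -45, -8, 0, 0, -8], [0.3, 5, -45, -8, 0, 0, -8], [0.3, 5, -45, -8, 0, 0, -8], [0.3, 5, -45, -8, 0, 0, -8], [0.3, 5, -45, -8, 0, 0, -8], [0.3, 5, -45, -8, 0, 0, -8], [0.3, 5, -45, -8, 0, 0, -8], [0.4, 5, -45, -8, 0, 0, 0]],
  ],
)

```text
t: 2.55
tool_pos: [0.483, -0.2321, 0.3008]
ee_rot: [[-0.966, 0.259, -0.0], [0.259, 0.966, 0.0], [0.0, 0.0, -1.0]]
wrist_force: [1.3, 0.5, 0.3]
gripper_width: 0.0573
finger_force: 0.0
```

Run:
```python
from h import *
P=(arm.camera_model("wrist"),np.load("w1E.npy"))
A,B=[ray(P,*p,.028) for p in((310,199),(384.5,245))];print(A,B,np.degrees(np.arctan2(*(B-A)[::-1]))-90,np.linalg.norm(B-A))
y=np.radians(9.4);X=np.array([np.cos(y),np.sin(y)]);Y=np.array([-X[1],X[0]])
print("vise",A+.075*X-.08*Y, B+.075*X-.21*Y)
s=arm.observe();print(s["t"],s["tool_pos"],s["ee_rot"][:,0],s["joint_positions"],s["gripper_width"])
P=pose("wrist");np.save("w2E.npy",P[1]);im=arm.capture("wrist");cv2.imwrite("pics/w2.png",im);hsv=cv2.cvtColor(im,cv2.COLOR_BGR2HSV)
for c in cv2.findContours(cv2.inRange(hsv,(0,150,50),(7,255,210)),0,1)[0]:
    if cv2.contourArea(c)>600:
        r=cv2.minAreaRect(c);b=cv2.boxPoints(r);print(np.round(r[0]),np.round(r[1]),[(np.round(p).tolist(),np.round(ray(P,*p,.05),3).tolist()) for p in b])
```

```text
[0.50151876 0.1707259 ] [0.48437223 0.29949282] 7.584854626845669 0.12990352022436513
vise [0.58857775 0.10404957] [0.59266359 0.10456212]
2.55 [ 0.48301833 -0.23205584  0.3008128 ] [-9.65985881e-01  2.58594492e-01  4.08873159e-04] [-4.70679621e+00  5.52194464e+00 -1.17528361e+01 -2.70061224e-02
 -7.27443524e+01 -1.00271875e+02] 0.05729065046373181
[374. 204.] [ 19. 184.] [([357.0, 295.0], [0.662, -0.223]), ([372.0, 111.0], [0.447, -0.158]), ([391.0, 113.0], [0.454, -0.138]), ([376.0, 296.0], [0.67, -0.201])]
[242. 176.] [136.  19.] [([230.0, 108.0], [0.405, -0.302]), ([249.0, 107.0], [0.41, -0.282]), ([253.0, 244.0], [0.561, -0.327]), ([234.0, 244.0], [0.556, -0.349])]
[309. 180.] [ 20. 156.] [([299.0, 258.0], [0.594, -0.279]), ([300.0, 102.0], [0.418, -0.229]), ([320.0, 102.0], [0.424, -0.208]), ([319.0, 258.0], [0.6, -0.256])]
[82. 50.] [101. 151.] [([2.0, 7.0], [0.257, -0.485]), ([153.0, -7.0], [0.283, -0.339]), ([162.0, 94.0], [0.373, -0.366]), ([11.0, 108.0], [0.345, -0.525])]
```

View pics/w2.png

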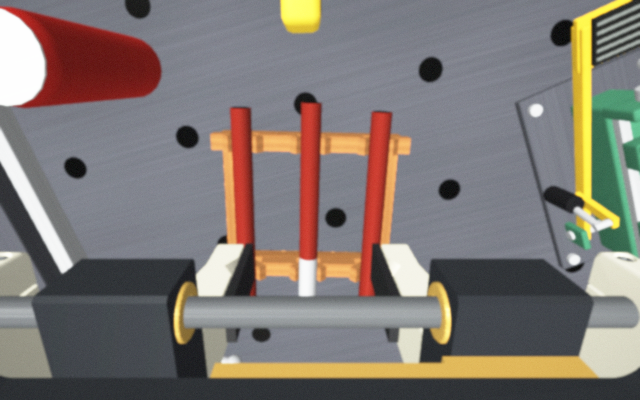

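The middle tube is centred between the fingers: its near end is at (310,102) and the paint edge at about (309,258), so it sits at yaw -15.6° with its middle at (0.537, -0.251). I'll descend and grip it 45 mm behind the middle.

>>> play_rows(
  steps=[
    [[0.4, 3, -2, -35, 0, 0, -0.6], [0.4, 3, -2, -35, 0, 0, 0], [0.4, 3, -2, -35, 0, 0, 0], [0.4, 0, 0, -35, 0, 0, 0], [0.4, 0, 0, -35, 0, 0, 0], [0.4, 0, 0, -35, 0, 0, 0], [0.4, 0, 0, -25, 0, 0, 0], [0.4, 0, 0, -15, 0, 0, 0]],
  ],
  newtons=40,
)

```text
t: 3.4
tool_pos: [0.4907, -0.2359, 0.0488]
ee_rot: [[-0.964, 0.264, -0.004], [0.264, 0.964, 0.001], [0.004, -0.0, -1.0]]
wrist_force: [0.4, 0.5, -0.2]
gripper_width: 0.0526
finger_force: 0.0
```

>>> play_rows(
  steps=[
    [[0.4, 0, 0, 0, 0, 0, 0], [0.9, 0, 0, 0, 0, 0, 0], [0.9, 0, 0, 0, 0, 0, 0], [0.9, 0, 0, 0, 0, 0, 0], [0.9, 0, 0, 0, 0, 0, 0], [0.9, 0, 0, 0, 0, 0, 0], [0.9, 0, 0, 0, 0, 0, 0], [0.9, 0, 0, 0, 0, 0, 0]],
  ],
)

```text
t: 4.2
tool_pos: [0.4923, -0.2373, 0.0522]
ee_rot: [[-0.964, 0.266, 0.001], [0.266, 0.964, -0.0], [-0.001, 0.0, -1.0]]
wrist_force: [-1.2, 0.8, 6.4]
gripper_width: 0.0209
finger_force: 40.0
```

>>> play_rows(
  steps=[
    [[0.9, 0, 0, 12, 0, 0, 0], [0.9, 0, 0, 25, 0, 0, 0], [0.9, 0, 0, 30, 0, 0, 0], [0.9, 0, 0, 35, 0, 0, 0], [0.9, 0, 0, 35, 0, 0, 0], [0.9, 0, 0, 35, 0, 0, 0], [0.9, 0, 0, 35, 0, 0, 0], [0.9, 0, 0, 20, 0, 0, 0]],
  ],
)

```text
t: 5.0
tool_pos: [0.4922, -0.2374, 0.2822]
ee_rot: [[-0.964, 0.266, 0.003], [0.266, 0.964, -0.001], [-0.003, 0.0, -1.0]]
wrist_force: [0.3, 0.3, -1.0]
gripper_width: 0.0213
finger_force: 40.0
```

>>> play_rows(
  steps=[
    [[0.9, -4, 13, 0, 0, 0, 4], [0.9, -4, 13, 0, 0, 0, 8.5], [0.9, -4, 13, 0, 0, 0, 8.5], [0.9, -4, 13, 0, 0, 0, 8.5], [0.9, -4, 13, 0, 0, 0, 8.5], [0.9, -4, 13, 0, 0, 0, 8.5], [0.9, -4, 13, 0, 0, 0, 8.5], [0.9, -4, 13, 0, 0, 0, 8.5]],
  ],
)

```text
t: 5.8
tool_pos: [0.4591, -0.1327, 0.2788]
ee_rot: [[-0.664, -0.748, -0.001], [-0.748, 0.664, 0.0], [0.0, 0.001, -1.0]]
wrist_force: [0.8, 0.6, -1.7]
gripper_width: 0.0209
finger_force: 40.0
```

>>> play_rows(
  steps=[
    [[0.9, -4, 13, 0, 0, 0, 8.5], [0.9, -4, 13, 0, 0, 0, 8.5], [0.9, -4, 13, 0, 0, 0, 8.5], [0.9, -4, 13, 0, 0, 0, 8.5], [0.9, -4, 13, 0, 0, 0, 8.5], [0.9, -4, 13, 0, 0, 0, 8.5], [0.9, -4, 13, 0, 0, 0, 8.5], [0.9, -4, 13, 0, 0, 0, 8.5]],
  ],
)

```text
t: 6.6
tool_pos: [0.4272, -0.0289, 0.2789]
ee_rot: [[0.445, -0.896, -0.0], [-0.896, -0.445, 0.0], [-0.0, 0.0, -1.0]]
wrist_force: [0.4, -0.1, -1.6]
gripper_width: 0.021
finger_force: 40.0
```

>>> play_rows(
  steps=[
    [[0.9, -4, 13, 0, 0, 0, 8.5], [0.9, -4, 13, 0, 0, 0, 8.5], [0.9, -4, 13, 0, 0, 0, 8.5], [0.9, -4, 13, 0, 0, 0, 8.5], [0.9, -4, 13, 0, 0, 0, 8.5], [0.9, -4, 13, 0, 0, 0, 8.5], [0.9, -4, 13, 0, 0, 0, 8.5], [0.9, 0, 13, 0, 0, 0, 5]],
  ],
)

```text
t: 7.4
tool_pos: [0.399, 0.075, 0.279]
ee_rot: [[1.0, 0.016, -0.0], [0.016, -1.0, 0.0], [-0.0, -0.0, -1.0]]
wrist_force: [-0.1, 0.1, -1.3]
gripper_width: 0.021
finger_force: 40.0
```

Run:
```python
from h import *
s=arm.observe();print(s["t"],s["tool_pos"],np.degrees(np.arctan2(s["ee_rot"][1,0],s["ee_rot"][0,0])),s["joint_positions"],s["gripper_width"])
w=pose("wrist");np.save("w3E.npy",w[1])
b=arm.capture("wrist");a=arm.capture("side")
cv2.imwrite("pics/c3.png",np.hstack([cv2.resize(a[120:300,200:440],(400,300)),cv2.resize(b,(400,250),interpolation=cv2.INTER_AREA)[:250].copy() if 0 else cv2.copyMakeBorder(cv2.resize(b,(400,250)),0,50,0,0,0)]));cv2.imwrite("pics/w3.png",b)
```

```text
7.4 [0.39904393 0.07498885 0.27896384] 0.8932561042318493 [ 3.88083222e+01 -7.47145174e+00 -2.72937760e+01 -2.49704790e-02
 -7.01656854e+01  5.20934029e+01] 0.021030915223854255
```

View pics/c3.png

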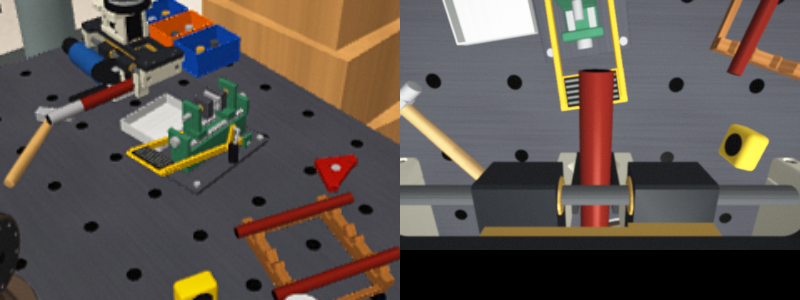

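The tube is held level: its short end shows at about (596,72) in the right half, pointing at the vise, with the treadle pad right below at (595,90). I'll take the second and last vise measurement from this frame.

Run:
```python
from h import *
im=cv2.imread("pics/w3.png");hsv=cv2.cvtColor(im,cv2.COLOR_BGR2HSV);P=(arm.camera_model("wrist"),np.load("w3E.npy"))
def big(lo,hi,box):
    m=cv2.inRange(hsv,lo,hi);k=np.zeros_like(m);x0,y0,x1,y1=box;k[y0:y1,x0:x1]=255
    return max(cv2.findContours(m&k,0,1)[0],key=cv2.contourArea)
y=cv2.approxPolyDP(big((20,110,110),(35,255,255),(220,0,380,190)),4,True)[:,0];print("yel",y.tolist())
t=cv2.approxPolyDP(big((0,0,185),(179,40,255),(50,0,230,90)),4,True)[:,0];print("tray",t.tolist())
print([(q.tolist(),np.round(ray(P,*q,.092),3).tolist()) for q in y]);print([(q.tolist(),np.round(ray(P,*q,.028),3).tolist()) for q in t])
r=big((0,150,50),(7,255,210),(260,80,370,250));p=r[:,0][r[:,0,1].argmin()];print(p,ray(P,312,p[1],.279))
```

```text
yel [[231, 0], [257, 175], [284, 174], [285, 169], [268, 169], [262, 126], [285, 119], [260, 120], [242, 0]]
tray [[68, 0], [91, 71], [219, 52], [204, 0], [84, 0], [103, 62], [93, 67]]
[([231, 0], [0.544, 0.142]), ([257, 175], [0.398, 0.126]), ([284, 174], [0.399, 0.101]), ([285, 169], [0.404, 0.1]), ([268, 169], [0.404, 0.115]), ([262, 126], [0.443, 0.12]), ([285, 119], [0.45, 0.099]), ([260, 120], [0.448, 0.122]), ([242, 0], [0.544, 0.133])]
[([68, 0], [0.553, 0.313]), ([91, 71], [0.488, 0.302]), ([219, 52], [0.508, 0.17]), ([204, 0], [0.555, 0.181]), ([84, 0], [0.553, 0.298]), ([103, 62], [0.497, 0.289]), ([93, 67], [0.492, 0.3])]
[288 113] [0.47126269 0.07553156]
```

>>> play_rows(
  steps=[
    [[0.9, 0, 0, -20, 0, 0, 4], [0.9, 0, 0, -20, 0, 0, 4], [0.9, 2, 0, -22, 0, 0, 0], [0.9, 0, 0, -22, 0, 0, 0], [0.9, 0, 0, -22, 0, 0, 0], [0.9, 0, 0, -22, 0, 0, 0], [0.9, 0, 0, -16, 0, 0, 0], [0.9, 0, 0, -8, 0, 0, 0]],
  ],
)

```text
t: 8.3
tool_pos: [0.4012, 0.0739, 0.1255]
ee_rot: [[0.989, 0.146, -0.002], [0.146, -0.989, -0.001], [-0.002, 0.001, -1.0]]
wrist_force: [-0.8, 0.3, -2.2]
gripper_width: 0.0215
finger_force: 40.0
```

>>> play_rows(
  steps=[
    [[0.9, 0, 0, -2, 0, 0, 0], [0.9, 0, 0, -2, 0, 0, 0], [0.9, 0, 0, -2, 0, 0, 0], [0.9, 0, 0, -2, 0, 0, 0], [0.9, 0, 0, -2, 0, 0, 0], [0.9, 0, 0, -2, 0, 0, 0], [0.9, 0, 0, -2, 0, 0, 0], [0.9, 0, 0, -2, 0, 0, 0]],
  ],
)

```text
t: 9.1
tool_pos: [0.4017, 0.0748, 0.1119]
ee_rot: [[0.989, 0.149, -0.0], [0.149, -0.989, -0.0], [-0.0, 0.0, -1.0]]
wrist_force: [-15.7, 1.3, 29.2]
gripper_width: 0.0213
finger_force: 55.7
```

>>> play_rows(
  steps=[
    [[0.9, 0, 0, -2, 0, 0, 0], [0.9, 0, 0, -2, 0, 0, 0], [0.9, 0, 0, -2, 0, 0, 0], [0.9, 0, 0, -2, 0, 0, 0], [0.9, 0, 0, -2, 0, 0, 0], [0.9, 0, 0, -2, 0, 0, 0], [0.9, 0, 0, -2, 0, 0, 0], [0.9, 0, 0, -2, 0, 0, 0]],
  ],
)

```text
t: 9.9
tool_pos: [0.3981, 0.0738, 0.095]
ee_rot: [[0.989, 0.148, -0.006], [0.148, -0.989, -0.002], [-0.007, 0.001, -1.0]]
wrist_force: [-30.4, 8.5, 34.9]
gripper_width: 0.0209
finger_force: 58.9
```

>>> play_rows(
  steps=[
    [[0.9, -1, 0, -1, 0, 0, 0], [0.9, -1, 0, -1, 0, 0, 0], [0.9, -1, 0, -2, 0, 0, 0], [0.9, -1, 0, -2, 0, 0, 0], [0.9, -1, 0, -2, 0, 0, 0], [0.9, -1, 0, -2, 0, 0, 0], [0.9, 0, 0, -2, 0, 0, 0], [0.9, 0, 0, -2, 0, 0, 0]],
  ],
)

```text
t: 10.7
tool_pos: [0.3952, 0.0738, 0.0818]
ee_rot: [[0.989, 0.149, -0.001], [0.149, -0.989, -0.002], [-0.002, 0.002, -1.0]]
wrist_force: [-13.5, -4.0, 29.9]
gripper_width: 0.021
finger_force: 56.0
```

>>> play_rows(
  steps=[
    [[0.9, 0, 0, -2, 0, 0, 0], [0.9, 0, 0, -2, 0, 0, 0], [0.9, 0, 0, -2, 0, 0, 0], [0.9, 0, 0, -2, 0, 0, 0], [0.9, 0, 0, -2, 0, 0, 0], [0.9, 0, 0, -2, 0, 0, 0], [0.9, 0, 0, -2, 0, 0, 0], [0.9, 0, 0, -2, 0, 0, 0]],
  ],
)

```text
t: 11.5
tool_pos: [0.3933, 0.0733, 0.065]
ee_rot: [[0.989, 0.148, -0.005], [0.148, -0.989, -0.003], [-0.005, 0.002, -1.0]]
wrist_force: [-20.1, 1.4, 29.4]
gripper_width: 0.0208
finger_force: 55.8
```

>>> play_rows(
  steps=[
    [[0.9, -1, 0, -2, 0, 0, 0], [0.9, -1, 0, -2, 0, 0, 0], [0.9, 0, 0, -2, 0, 0, 0], [0.9, 0, 0, -2, 0, 0, 0], [0.9, 0, 0, -2, 0, 0, 0], [0.9, 0, 0, -2, 0, 0, 0], [0.9, 0, 0, -1, 0, 0, 0], [0.9, 0, 0, -1, 0, 0, 0]],
  ],
)

```text
t: 12.3
tool_pos: [0.3921, 0.0733, 0.0508]
ee_rot: [[0.989, 0.149, -0.003], [0.149, -0.989, -0.002], [-0.004, 0.002, -1.0]]
wrist_force: [-10.7, -3.0, 18.4]
gripper_width: 0.0212
finger_force: 50.2
```

>>> play_rows(
  steps=[
    [[0.9, 0, 0, -1, 0, 0, 0], [0.9, 0, 0, -1, 0, 0, 0], [0.9, 0, 0, -1, 0, 0, 0], [0.9, 0, 0, -1, 0, 0, 0], [0.9, 0, 0, 0, 0, 0, 0], [0.9, 0, 0, 0, 0, 0, 0], [0.9, 0, 0, 0, 0, 0, 0], [0.9, 0, 0, 0, 0, 0, 0]],
  ],
)

```text
t: 13.1
tool_pos: [0.392, 0.0733, 0.0475]
ee_rot: [[0.989, 0.149, -0.003], [0.149, -0.989, -0.003], [-0.004, 0.002, -1.0]]
wrist_force: [-15.6, -3.0, 33.2]
gripper_width: 0.0209
finger_force: 57.8
```

>>> play_rows(
  steps=[
    [[0.9, 0, 0, -1, 0, 0, 0], [0.9, 0, 0, -1, 0, 0, 0], [0.9, 0, 0, 0, 0, 0, 0], [0.9, 0, 0, 0, 0, 0, 0], [0.9, 0, 0, 0, 0, 0, 0], [0.9, 0, 0, 0, 0, 0, 0], [0.9, 0, 0, 0, 0, 0, 0], [0.9, 0, 0, 0, 0, 0, 0]],
  ],
)

```text
t: 13.9
tool_pos: [0.3922, 0.0733, 0.0465]
ee_rot: [[0.989, 0.149, -0.003], [0.149, -0.989, -0.003], [-0.003, 0.002, -1.0]]
wrist_force: [-22.7, -3.1, 54.1]
gripper_width: 0.0212
finger_force: 68.9
```

Run:
```python
from h import *
s=arm.observe();print(s["t"],s["tool_pos"],s["joint_positions"],s["wrist_force"])
cv2.imwrite("pics/s4.png",cv2.resize(arm.capture("side")[140:260,230:410],None,fx=4,fy=4))
p=s["tool_pos"];y=np.radians(8.8);X=np.array([np.cos(y),np.sin(y)]);Y=np.array([-X[1],X[0]]);V=np.array([.592,.106])
g=V-.081*Y;print("hand goal",g,"shift mm",(g-p[:2])*1000,(.185-p[2])*1000)
```

```text
13.9 [0.39215889 0.07327819 0.04650129] [ 3.93363845e+01  9.19035536e+00 -4.74448362e+01  2.95697161e-02
 -3.35838841e+01  5.92343234e+01] [-22.68294757  -3.09225423  54.05307767]
hand goal [0.60439185 0.0259535 ] shift mm [212.23296447 -47.32469201] 138.49870674048154
```

View pics/s4.png

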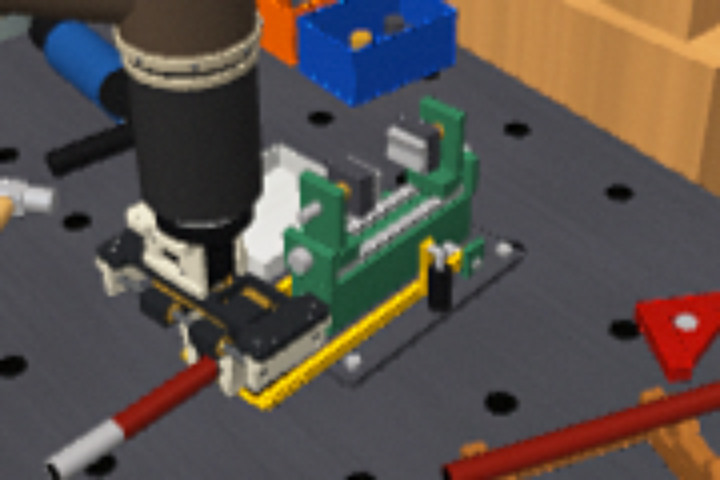

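The treadle is down on its stop: the force climbed to 54 N with no further travel, and the jaws stand wide open at (360,190) and (420,145). Next I lift, turn 90° and move over the mouth.

>>> play_rows(
  steps=[
    [[0.9, 0, 0, 20, 0, 0, 0], [0.9, 0, 0, 45, 0, 0, -8.2], [0.9, 0, 0, 45, 0, 0, -8.2], [0.9, 10, -4, 40, 0, 0, -8.2], [0.9, 30, -7, 0, 0, 0, -8.2], [0.9, 35, -8, 0, 0, 0, -8.2], [0.9, 35, -8, 0, 0, 0, -8.2], [0.9, 35, -8, 0, 0, 0, -8.2]],
  ],
)

```text
t: 14.75
tool_pos: [0.5403, 0.0393, 0.1946]
ee_rot: [[0.654, -0.757, 0.0], [-0.757, -0.654, 0.0], [0.0, -0.0, -1.0]]
wrist_force: [-0.1, 1.2, -1.4]
gripper_width: 0.021
finger_force: 39.9
```

>>> play_rows(
  steps=[
    [[0.9, 35, -6, 0, 0, 0, -8.2], [0.9, 22, -4, 0, 0, 0, -8.2], [0.9, 10, -2, 0, 0, 0, -8.2], [0.9, 0, 0, 0, 0, 0, -7.8], [0.9, 0, 0, 0, 0, 0, 0], [0.9, 0, 0, 0, 0, 0, 0], [0.9, 0, 0, 0, 0, 0, 0], [0.9, 0, 0, 0, 0, 0, 0]],
  ],
)

```text
t: 15.55
tool_pos: [0.6057, 0.0279, 0.1948]
ee_rot: [[0.155, -0.988, 0.0], [-0.988, -0.155, 0.0], [-0.0, -0.0, -1.0]]
wrist_force: [0.4, 0.3, -1.9]
gripper_width: 0.021
finger_force: 40.0
```

Run:
```python
from h import *
s=arm.observe();print(s["t"],s["tool_pos"],np.degrees(np.arctan2(s["ee_rot"][1,0],s["ee_rot"][0,0])),(np.array([.6044,.026,.136])-s["tool_pos"])*1000)
a=arm.capture("side");b=arm.capture("top");f=lambda i:cv2.resize(i,(400,400))
cv2.imwrite("pics/c5.png",np.hstack([f(a[120:240,260:380]),f(b[140:250,255:365])]))
```

```text
15.55 [0.60574443 0.02794785 0.19476388] -81.11105713259546 [ -1.34443262  -1.94784705 -58.76388494]
```

View pics/c5.png

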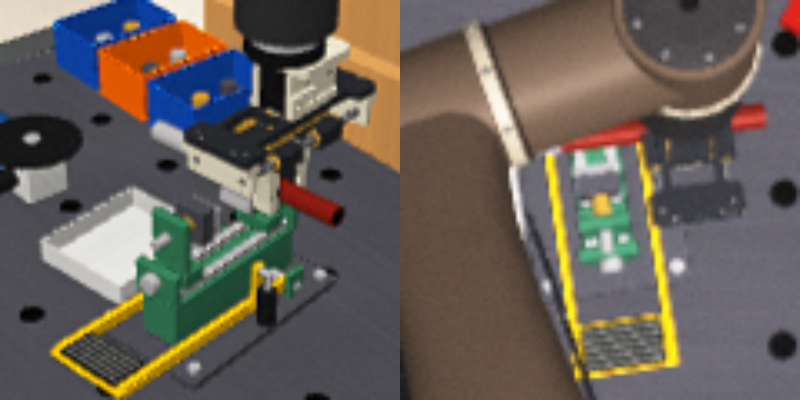

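The tube hovers above the open jaws in both views. Back-projecting the jaws' pins puts the mouth at (0.593, 0.109), which matches the vise pose. I'll lower it in.

>>> play_rows(
  steps=[
    [[0.9, -1, -1, -10, 0, 0, 0], [0.9, 0, 0, -10, 0, 0, 0], [0.9, 0, 0, -10, 0, 0, 0], [0.9, 0, 0, -10, 0, 0, 0], [0.9, 0, 0, -10, 0, 0, 0], [0.9, 0, 0, -9, 0, 0, 0], [0.9, 0, 0, 0, 0, 0, 0], [0.9, 0, 0, 0, 0, 0, 0]],
  ],
)

```text
t: 16.45
tool_pos: [0.6051, 0.0268, 0.1354]
ee_rot: [[0.152, -0.988, -0.0], [-0.988, -0.152, -0.0], [0.0, 0.0, -1.0]]
wrist_force: [0.2, -0.1, -2.1]
gripper_width: 0.0209
finger_force: 40.0
```

Run:
```python
from h import *
s=arm.observe();print(s["t"],s["tool_pos"],s["wrist_force"])
a=arm.capture("side");b=arm.capture("top");f=lambda i:cv2.resize(i,(400,400))
cv2.imwrite("pics/c6.png",np.hstack([f(a[130:230,260:360]),f(b[140:250,255:365])]))
```

```text
16.45 [0.60505519 0.0267508  0.1353821 ] [ 0.15414166 -0.13634888 -2.11629011]
```

View pics/c6.png

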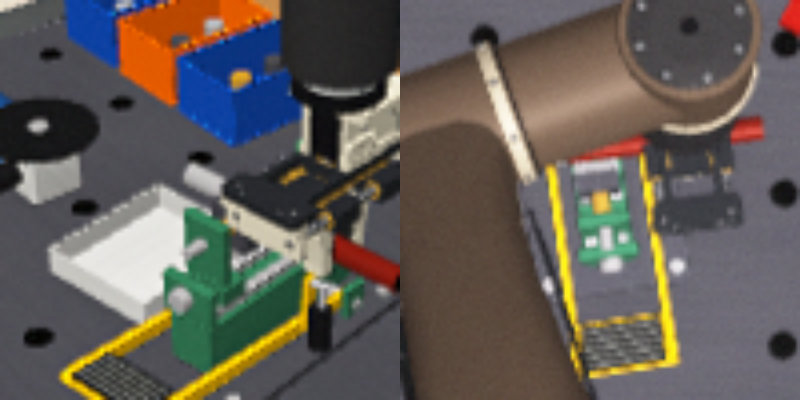

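The tube is between the jaws with no contact force. I'll hold while they close.

>>> play_rows(
  steps=[
    [[0.9, 0, 0, 0, 0, 0, 0], [0.9, 0, 0, 0, 0, 0, 0], [0.9, 0, 0, 0, 0, 0, 0], [0.9, 0, 0, 0, 0, 0, 0], [0.9, 0, 0, 0, 0, 0, 0], [0.9, 0, 0, 0, 0, 0, 0], [0.9, 0, 0, 0, 0, 0, 0], [0.9, 0, 0, 0, 0, 0, 0]],
  ],
)

```text
t: 17.35
tool_pos: [0.605, 0.0268, 0.1355]
ee_rot: [[0.152, -0.988, -0.0], [-0.988, -0.152, -0.0], [0.0, 0.0, -1.0]]
wrist_force: [0.4, -0.1, -1.4]
gripper_width: 0.021
finger_force: 40.0
```

>>> play_rows(
  steps=[
    [[0.9, 0, 0, 0, 0, 0, 0], [0.9, 0, 0, 0, 0, 0, 0], [0.9, 0, 0, 0, 0, 0, 0], [0.9, 0, 0, 0, 0, 0, 0], [0.9, 0, 0, 0, 0, 0, 0], [0.9, 0, 0, 0, 0, 0, 0], [0.9, 0, 0, 0, 0, 0, 0], [0.9, 0, 0, 0, 0, 0, 0]],
  ],
)

```text
t: 18.15
tool_pos: [0.6049, 0.0268, 0.1356]
ee_rot: [[0.152, -0.988, -0.0], [-0.988, -0.152, -0.0], [0.0, 0.0, -1.0]]
wrist_force: [-0.1, -0.2, -1.8]
gripper_width: 0.0214
finger_force: 40.0
```

>>> play_rows(
  steps=[
    [[0.9, 0, 0, 0, 0, 0, 0], [0.9, 0, 0, 0, 0, 0, 0], [0.9, 0, 0, 0, 0, 0, 0], [0.9, 0, 0, 0, 0, 0, 0], [0.9, 0, 0, 0, 0, 0, 0], [0.9, 0, 0, 0, 0, 0, 0], [0.9, 0, 0, 0, 0, 0, 0], [0.9, 0, 0, 0, 0, 0, 0]],
  ],
)

```text
t: 18.95
tool_pos: [0.605, 0.0268, 0.1356]
ee_rot: [[0.152, -0.988, -0.0], [-0.988, -0.152, -0.0], [0.0, 0.0, -1.0]]
wrist_force: [0.3, 0.1, -1.5]
gripper_width: 0.0209
finger_force: 40.0
```

>>> play_rows(
  steps=[
    [[0.9, 0, 0, 0, 0, 0, 0], [0.9, 0, 0, 0, 0, 0, 0], [0.9, 0, 0, 0, 0, 0, 0], [0.9, 0, 0, 0, 0, 0, 0], [0.9, 0, 0, 0, 0, 0, 0], [0.9, 0, 0, 0, 0, 0, 0], [0.9, 0, 0, 0, 0, 0, 0], [0.9, 0, 0, 0, 0, 0, 0]],
  ],
)

```text
t: 19.75
tool_pos: [0.6056, 0.0269, 0.1358]
ee_rot: [[0.152, -0.988, 0.001], [-0.988, -0.152, 0.0], [-0.0, -0.001, -1.0]]
wrist_force: [4.7, -0.3, -2.5]
gripper_width: 0.0211
finger_force: 40.1
```

>>> play_rows(
  steps=[
    [[0.9, 0, 0, 0, 0, 0, 0], [0.9, 0, 0, 0, 0, 0, 0], [0.9, 0, 0, 0, 0, 0, 0], [0.9, 0, 0, 0, 0, 0, 0], [0.9, 0, 0, 0, 0, 0, 0], [0.9, 0, 0, 0, 0, 0, 0], [0.9, 0, 0, 0, 0, 0, 0], [0.9, 0, 0, 0, 0, 0, 0]],
  ],
)

```text
t: 20.55
tool_pos: [0.6061, 0.027, 0.1361]
ee_rot: [[0.152, -0.988, 0.002], [-0.988, -0.152, 0.0], [-0.0, -0.002, -1.0]]
wrist_force: [7.5, -0.0, -2.4]
gripper_width: 0.0209
finger_force: 40.2
```

>>> play_rows(
  steps=[
    [[0.9, 0, 0, 0, 0, 0, 0], [0.9, 0, 0, 0, 0, 0, 0], [0.9, 0, 0, 0, 0, 0, 0], [0.9, 0, 0, 0, 0, 0, 0], [0.9, 0, 0, 0, 0, 0, 0], [0.9, 0, 0, 0, 0, 0, 0], [0.9, 0, 0, 0, 0, 0, 0], [0.9, 0, 0, 0, 0, 0, 0]],
  ],
)

```text
t: 21.35
tool_pos: [0.6065, 0.027, 0.1362]
ee_rot: [[0.152, -0.988, 0.003], [-0.988, -0.152, 0.0], [-0.0, -0.003, -1.0]]
wrist_force: [7.7, 0.1, -3.0]
gripper_width: 0.0212
finger_force: 40.3
```

>>> play_rows(
  steps=[
    [[0.9, 0, 0, 0, 0, 0, 0], [0.9, 0, 0, 0, 0, 0, 0], [0.9, 0, 0, 0, 0, 0, 0], [0.9, 0, 0, 0, 0, 0, 0], [0.9, 0, 0, 0, 0, 0, 0], [0.9, 0, 0, 0, 0, 0, 0], [0.9, 0, 0, 0, 0, 0, 0], [0.9, 0, 0, 0, 0, 0, 0]],
  ],
)

```text
t: 22.15
tool_pos: [0.6065, 0.0271, 0.1362]
ee_rot: [[0.152, -0.988, 0.003], [-0.988, -0.152, 0.001], [-0.0, -0.003, -1.0]]
wrist_force: [7.0, -0.2, -1.4]
gripper_width: 0.0211
finger_force: 40.3
```

>>> play_rows(
  steps=[
    [[0.9, 0, 0, 0, 0, 0, 0], [0.9, 0, 0, 0, 0, 0, 0], [0.9, 0, 0, 0, 0, 0, 0], [0.9, 0, 0, 0, 0, 0, 0], [0.9, 0, 0, 0, 0, 0, 0], [0.9, 0, 0, 0, 0, 0, 0], [0.9, 0, 0, 0, 0, 0, 0], [0.9, 0, 0, 0, 0, 0, 0]],
  ],
)

```text
t: 22.95
tool_pos: [0.6063, 0.027, 0.1362]
ee_rot: [[0.152, -0.988, 0.003], [-0.988, -0.152, 0.0], [0.0, -0.003, -1.0]]
wrist_force: [7.4, -0.4, -3.0]
gripper_width: 0.0211
finger_force: 40.2
```

>>> play_rows(
  steps=[
    [[0.9, 0, 0, 0, 0, 0, 0], [0.9, 0, 0, 0, 0, 0, 0], [0.9, 0, 0, 0, 0, 0, 0], [0.9, 0, 0, 0, 0, 0, 0], [0.9, 0, 0, 0, 0, 0, 0], [0.9, 0, 0, 0, 0, 0, 0], [0.9, 0, 0, 0, 0, 0, 0], [0.9, 0, 0, 0, 0, 0, 0]],
  ],
)

```text
t: 23.75
tool_pos: [0.6062, 0.0269, 0.1361]
ee_rot: [[0.152, -0.988, 0.002], [-0.988, -0.152, 0.0], [0.0, -0.002, -1.0]]
wrist_force: [7.0, -1.1, -2.9]
gripper_width: 0.0208
finger_force: 40.1
```

>>> play_rows(
  steps=[
    [[0.9, 0, 0, 0, 0, 0, 0], [0.9, 0, 0, 0, 0, 0, 0], [0.9, 0, 0, 0, 0, 0, 0], [0.9, 0, 0, 0, 0, 0, 0], [0.9, 0, 0, 0, 0, 0, 0], [0.9, 0, 0, 0, 0, 0, 0], [0.9, 0, 0, 0, 0, 0, 0], [0.9, 0, 0, 0, 0, 0, 0]],
  ],
)

```text
t: 24.55
tool_pos: [0.6061, 0.0269, 0.136]
ee_rot: [[0.153, -0.988, 0.002], [-0.988, -0.153, 0.0], [0.0, -0.002, -1.0]]
wrist_force: [6.5, -1.0, -2.3]
gripper_width: 0.0209
finger_force: 40.1
```

>>> play_rows(
  steps=[
    [[0.9, 0, 0, 0, 0, 0, 0], [0.9, 0, 0, 0, 0, 0, 0], [0.9, 0, 0, 0, 0, 0, 0], [0.9, 0, 0, 0, 0, 0, 0], [0.9, 0, 0, 0, 0, 0, 0], [0.9, 0, 0, 0, 0, 0, 0], [0.9, 0, 0, 0, 0, 0, 0], [0.9, 0, 0, 0, 0, 0, 0]],
  ],
)

```text
t: 25.35
tool_pos: [0.606, 0.0269, 0.136]
ee_rot: [[0.153, -0.988, 0.002], [-0.988, -0.153, 0.0], [0.0, -0.002, -1.0]]
wrist_force: [6.5, -1.5, -2.9]
gripper_width: 0.0211
finger_force: 40.1
```

>>> play_rows(
  steps=[
    [[0.9, 0, 0, 0, 0, 0, 0], [0.9, 0, 0, 0, 0, 0, 0], [0.9, 0, 0, 0, 0, 0, 0], [0.9, 0, 0, 0, 0, 0, 0], [0.9, 0, 0, 0, 0, 0, 0], [0.9, 0, 0, 0, 0, 0, 0], [0.9, 0, 0, 0, 0, 0, 0], [0.9, 0, 0, 0, 0, 0, 0]],
  ],
)

```text
t: 26.15
tool_pos: [0.606, 0.0269, 0.136]
ee_rot: [[0.152, -0.988, 0.002], [-0.988, -0.152, 0.0], [0.0, -0.002, -1.0]]
wrist_force: [7.0, -0.6, -1.7]
gripper_width: 0.0208
finger_force: 40.1
```

>>> play_rows(
  steps=[
    [[0.9, 0, 0, 0, 0, 0, 0], [0.9, 0, 0, 0, 0, 0, 0], [0.9, 0, 0, 0, 0, 0, 0], [0.9, 0, 0, 0, 0, 0, 0], [0.9, 0, 0, 0, 0, 0, 0], [0.9, 0, 0, 0, 0, 0, 0], [0.9, 0, 0, 0, 0, 0, 0], [0.9, 0, 0, 0, 0, 0, 0]],
  ],
)

```text
t: 26.95
tool_pos: [0.606, 0.0269, 0.136]
ee_rot: [[0.152, -0.988, 0.002], [-0.988, -0.152, 0.0], [0.0, -0.002, -1.0]]
wrist_force: [6.6, 0.2, -3.3]
gripper_width: 0.0211
finger_force: 40.1
```

Run:
```python
from h import *
s=arm.observe();print(s["t"],s["tool_pos"],s["wrist_force"],s["wrist_torque"])
a=arm.capture("side");b=arm.capture("top");f=lambda i:cv2.resize(i,(400,400))
cv2.imwrite("pics/c7.png",np.hstack([f(a[130:230,260:360]),f(b[140:250,255:365])]))
```

```text
26.95 [0.60603927 0.0269403  0.13598973] [ 6.6439058   0.17064392 -3.27225909] [-0.29180042 -2.39482968 -0.29075377]
```

View pics/c7.png

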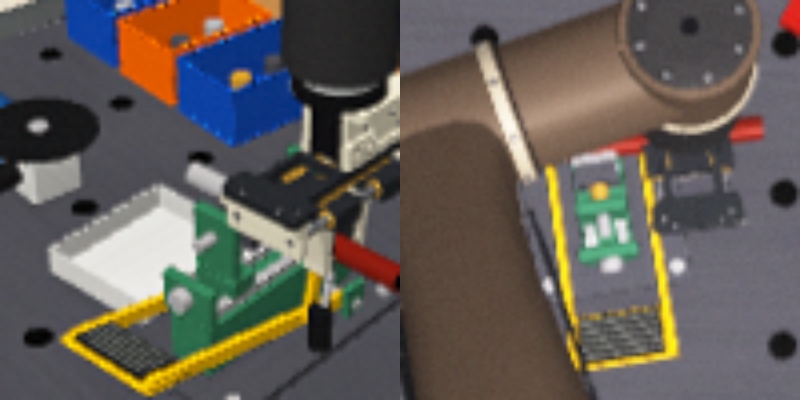

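The jaws have closed, with the treadle back up. A net 7 N toward +x means the tube sits about 2 mm off centre, so I'll shift the hand until that fades, then let go.

>>> play_rows(
  steps=[
    [[0.9, 1, 0, 0, 0, 0, 0], [0.9, 1, 0, 0, 0, 0, 0], [0.9, 0.5, 0.5, 0, 0, 0, 0], [0.9, 0, 0, 0, 0, 0, 0], [0.9, 0, 0, 0, 0, 0, 0], [0.9, 0, 0, 0, 0, 0, 0], [0.9, 0, 0, 0, 0, 0, 0], [0.9, 0, 0, 0, 0, 0, 0]],
  ],
)

```text
t: 27.85
tool_pos: [0.6075, 0.0272, 0.1356]
ee_rot: [[0.152, -0.988, -0.0], [-0.988, -0.152, -0.0], [0.0, 0.0, -1.0]]
wrist_force: [5.1, -1.5, -2.2]
gripper_width: 0.021
finger_force: 40.0
```

>>> play_rows(
  steps=[
    [[0.9, 1, 0, 0, 0, 0, 0], [0.9, 1, 0, 0, 0, 0, 0], [0.9, 0.5, 0.5, 0, 0, 0, 0], [0.9, 0, 0, 0, 0, 0, 0], [0.9, 0, 0, 0, 0, 0, 0], [0.9, 0, 0, 0, 0, 0, 0], [0.9, 0, 0, 0, 0, 0, 0], [0.9, 0, 0, 0, 0, 0, 0]],
  ],
)

```text
t: 28.65
tool_pos: [0.6097, 0.0276, 0.1355]
ee_rot: [[0.152, -0.988, -0.001], [-0.988, -0.152, -0.0], [0.0, 0.001, -1.0]]
wrist_force: [0.3, -2.4, -2.2]
gripper_width: 0.021
finger_force: 40.0
```

Force is about 0 now, so the tube is centred. Hold briefly, release, and rise straight up.

>>> play_rows(
  steps=[
    [[0.9, 0, 0, 0, 0, 0, 0], [0.9, 0, 0, 0, 0, 0, 0], [0.9, 0, 0, 0, 0, 0, 0], [0.9, 0, 0, 0, 0, 0, 0], [0.9, 0, 0, 0, 0, 0, 0], [0.9, 0, 0, 0, 0, 0, 0], [0.9, 0, 0, 0, 0, 0, 0], [0.9, 0, 0, 0, 0, 0, 0]],
  ],
)

```text
t: 29.45
tool_pos: [0.6099, 0.0277, 0.1355]
ee_rot: [[0.152, -0.988, -0.0], [-0.988, -0.152, -0.0], [0.0, 0.0, -1.0]]
wrist_force: [1.2, -4.5, -1.6]
gripper_width: 0.0207
finger_force: 40.0
```

>>> play_rows(
  steps=[
    [[0.4, 0, 0, 0, 0, 0, 0], [0.4, 0, 0, 0, 0, 0, 0], [0.4, 0, 0, 0, 0, 0, 0], [0.4, 0, 0, 0, 0, 0, 0], [0.4, 0, 0, 0, 0, 0, 0], [0.4, 0, 0, 0, 0, 0, 0], [0.4, 0, 0, 0, 0, 0, 0], [0.4, 0, 0, 0, 0, 0, 0]],
  ],
)

```text
t: 30.25
tool_pos: [0.61, 0.0278, 0.1356]
ee_rot: [[0.152, -0.988, -0.0], [-0.988, -0.152, 0.0], [-0.0, 0.0, -1.0]]
wrist_force: [-0.7, -0.8, 0.3]
gripper_width: 0.0522
finger_force: 0.0
```

>>> play_rows(
  steps=[
    [[0.4, 0, 0, 10, 0, 0, 0], [0.4, 0, 0, 20, 0, 0, 0], [0.4, 0, 0, 25, 0, 0, 0], [0.4, 0, 0, 30, 0, 0, 0], [0.4, 0, -20, 30, 0, 0, 0], [0.4, 0, -30, 20, 0, 0, 0], [0.4, 0, -40, 10, 0, 0, 0], [0.4, 0, -30, 0, 0, 0, 0]],
  ],
)

```text
t: 31.05
tool_pos: [0.6106, -0.0938, 0.2839]
ee_rot: [[0.153, -0.988, 0.004], [-0.988, -0.153, -0.0], [0.001, -0.004, -1.0]]
wrist_force: [0.2, -0.3, -0.9]
gripper_width: 0.053
finger_force: 0.0
```

>>> play_rows(
  steps=[
    [[0.4, 0, -40, 0, 0, 0, 0], [0.4, 0, -40, 0, 0, 0, 0], [0.4, 0, -40, 0, 0, 0, 0], [0.4, 0, -20, 0, 0, 0, 0], [0.4, 0, 0, 0, 0, 0, 0], [0.4, 0, 0, 0, 0, 0, 0], [0.4, 0, 0, 0, 0, 0, 0], [0.4, 0, 0, 0, 0, 0, 0]],
  ],
)

```text
t: 31.85
tool_pos: [0.6101, -0.2312, 0.2809]
ee_rot: [[0.154, -0.988, 0.0], [-0.988, -0.154, 0.0], [0.0, -0.0, -1.0]]
wrist_force: [0.4, 0.5, 0.9]
gripper_width: 0.0526
finger_force: 0.0
```

Run:
```python
from h import *
s=arm.observe();print(s["t"],s["tool_pos"],s["wrist_force"])
a=arm.capture("side");b=arm.capture("top");f=lambda i:cv2.resize(i,(400,400))
cv2.imwrite("pics/c8.png",np.hstack([f(a[130:230,260:360]),f(b[140:250,255:365])]))
```

```text
31.85 [ 0.61014231 -0.23120931  0.28093533] [0.44831225 0.52033602 0.946316  ]
```

View pics/c8.png

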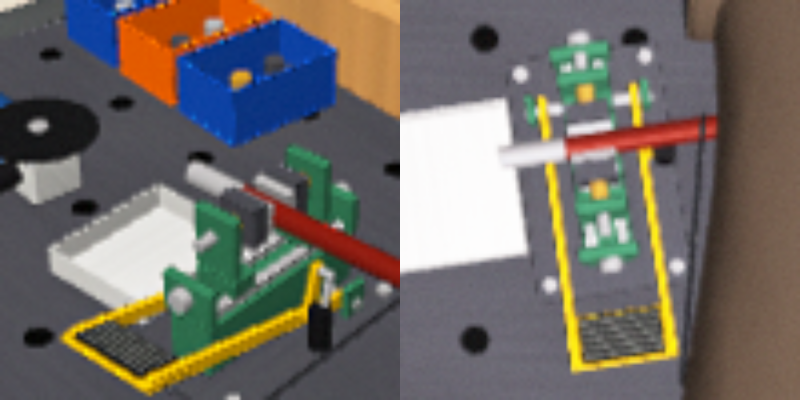

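The tube sits clamped and level between both jaws, with its bare end at (501,157) in the right half over the tray. That puts the end about 83 mm from the mouth, in line with the vise, and the hand is well clear. I'm handing it in.

```bash
python3 -c "
from workcell import arm
print(arm.close_job())"
```

```text
the job is handed in; nothing more can be done
None
```

The bare-ended tube is clamped level in the vise, its end about 83 mm from the mouth over the spark tray; the hand is clear and the job was handed in at about 32 s, with no verdict shown.

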